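Pair the laundry leak alarm

ROBOT

A 6-joint arm with a two-finger parallel gripper is mounted at the origin on the work surface. World frame = base frame: x ahead of the robot, y to its left, z up, the work surface at z = 0. Lengths are in mm, angles in degrees, forces in N, time in s.
With the tool pointing down it reaches from about 350 to 850 mm from the base axis. Payload 8.1 kg.
Tool frame: the origin (TCP) lies midway between the tips of the shut fingers; the grasp point (between the pads) lies 19 mm behind it; z points along the fingers, y is the line along which they close (so a half turn about z gives the same grasp; the last joint's range is limited). The gripper opens to 85 mm and grips with 20 to 120 N. Pads are 22 mm wide; open, the fingers measure 114 mm over their backs; the gripper's body (76 mm by 85 mm) begins 54 mm behind the grasp point. The pads swing forward as they close: fully open they stand 13 mm farther back than shut.
Start: joints at [-70.497, 7.471, 85.268, -0, 87.261, -4.893], TCP at [247.85, -546.421, 231.292] pointing down, gripper open.
Joint ranges: [-169.43, 169.43], [-51.17, 129.36], [1.28, 143.12], [-76.62, 256.62], [0, 156.53], [-152.29, 152.29]. Speed limits (degrees/s): [136.94, 136.94, 159.86, 180, 180, 180].

INTERFACE

Orientations are given as [roll, pitch, yaw] about the fixed x, y, z axes, in that order (R = Rz(yaw) Ry(pitch) Rx(roll)).
In Python, from bench import sense, snapshot, order, finder gives the robot as it stands.
- The arm moves only by the tool send_rows, never from a script. Its argument "steps" is a list of rows, each a list of 2 entries, a list of its own where there are three numbers: the shift along the world's x, y, z in units of 30 mm (1.0 is 30 mm), then the turn, a rotation vector about the world's x, y, z in rad. In form: [[[dx, dy, dz], [wx, wy, wz]], ...]. A call has 1 to 10 rows; each row is the pose to reach, as a shift and turn from the pose commanded when the call began; what a row does not reach only later rows make up. A row lasts 1/8 s, in which the tool goes at most 62.5 mm and 10.7 degrees, less where a joint would pass 70% of its speed; a pose out of reach is approached as far as the arm can. A call with a gripper value outside its range is refused whole. "fingers" is the closure, from 0 (fully open) to 1 (shut), set as the call begins (left out, the last holds). The fingers move at their own pace and stop on an object; "squeeze" is the grip in N (left out, the last holds). Time passes only in rows, so rows that repeat a pose let the fingers close. It gives the time, the measured TCP pose, the force, the opening and the grip force at its end, in the units of the state.
- sense(): the state, without advancing time (a new reading comes with each control period).
- snapshot(name): name is "side" or "top"; returns a dict with "img" (384x512x3 uint8, red, green, blue), "K" (3x3 intrinsics, pixels), "pose" (4x4, takes a point from camera to world coordinates). Camera axes: x right, y up, looking along -z (the intrinsics and any distortion apply to the point x, -y, -z); pixel columns grow to the right and rows downward; lengths in mm; the calibration is good to about 2 mm. A picture is of the moment at which its call begins. There is no depth.
- order.hand_in(): hands the job in; it is judged then, once.
Trained networks look in the newest picture that a camera, given by its name, has taken for a name from the list of things; names that differ only in an ending like _2 or _b are one class to them, and where a whole thing is asked for, a point or a joint stands for the part that bears it (a point fixed in the world has none). Each returns a list of dicts, best first, with "confidence" (0 to 1); they miss things now and then, are a little off and sometimes report something else, mostly with a low value. They report only what shows in the picture. A call takes as long as a camera call. They do not tell look-alikes from the thing itself.
- finder.find_in(label, camera): "box" ([left, top, width, height] as shares, 0 to 1, of the picture: columns of its width, rows of its height, round what is visible of it).
- finder.trace(label, camera): "mask" (384x512 bool, what is visible of it) and "box" ([left, top, width, height] as shares, 0 to 1, of the picture: columns of its width, rows of its height, round what is visible of it).
- finder.pinpoint(label, camera): "at" ([column, row] as shares, 0 to 1, of the picture: columns of its width, rows of its height: a listed point, or the origin of a listed thing).
The state is a dict: "time": time; "joint_pos": joint angles; "qd": joint speeds; "joint_efforts": joint torques, N m; "tool_pos": TCP position; "tcp_rot": TCP orientation; "ft_force": force on the tool from outside, world axes, zero at the start; "wrist_torque": the same for the moment, N m; "finger_gap": finger opening in mm; "grip_force": force on a finger pad.
Only numpy, scipy, OpenCV 4.12 (cv2) and the standard library are available. Lean on these libraries where they do the work, as an engineer would, in place of code of your own. Each camera call takes 0.05 s, during which the arm holds its last target. There are 200 camera calls.

TASK

Pair the leak alarm beside the washer: with a fingertip, lightly press the green button on the hub, then the blue button, then the yellow button on their sensors, each until it is fully in and stays there. Do not press the red button of the spare sensor. Leave the sensors and everything else standing where they are: nothing is to be lifted, tipped or pushed about.

Things in the scene. Friction and masses are not known exactly. Their poses are not given: they have to be found in the camera images.
- hub: Alarm hub: black box fixed to the counter, 80 (x) x 110 (y) x 30 mm high, green button in the middle of its top. Origin: centre of the underside, on the counter. Two grey stub antennas, 10 mm in diameter, rise to 80 mm above the counter at x = +30, y = +-42 mm in its frame.
- green_button (a joint): How far the hub's green button is pushed down, m: 0 up, 0.009 fully down. The green button is in the centre of the hub's top; it slides straight down 9 mm against a steady 3 N and stays wherever it is left (no return spring).
- green_button_top (a point): Centre of the top face of the green button, moving with it; 48 mm above the counter when up. The 34 mm wide cap stands 18 mm proud of the housing when up, 9 mm when left fully down. It is rubber-cushioned: under the finger it also gives 0.5 mm per newton (up to 7 mm) and springs back, so a button just pushed fully down has its cap about 11 mm below the start; pressing on adds 2 N per mm.
- blue_sensor: Leak sensor with the blue button: loose grey disc with a black band, 72 mm in diameter, 22 mm high, about 0.2 kg, standing on the counter, button in the middle of its top. Origin: centre of the underside.
- blue_button (a joint): How far the blue button is pushed down, m: 0 up, 0.009 fully down. The blue button is in the centre of the sensor's top; it slides straight down 9 mm against a steady 3 N and stays wherever it is left (no return spring).
- blue_button_top (a point): Centre of the top face of the blue button, moving with it; 40 mm above the counter when up. The 34 mm wide cap stands 18 mm proud of the housing when up, 9 mm when left fully down. It is rubber-cushioned: under the finger it also gives 0.5 mm per newton (up to 7 mm) and springs back, so a button just pushed fully down has its cap about 11 mm below the start; pressing on adds 2 N per mm.
- yellow_sensor: Leak sensor with the yellow button: loose grey disc with a black band, 72 mm in diameter, 22 mm high, about 0.2 kg, standing on the counter, button in the middle of its top. Origin: centre of the underside.
- yellow_button (a joint): How far the yellow button is pushed down, m: 0 up, 0.009 fully down. The yellow button is in the centre of the sensor's top; it slides straight down 9 mm against a steady 3 N and stays wherever it is left (no return spring).
- yellow_button_top (a point): Centre of the top face of the yellow button, moving with it; 40 mm above the counter when up. The 34 mm wide cap stands 18 mm proud of the housing when up, 9 mm when left fully down. It is rubber-cushioned: under the finger it also gives 0.5 mm per newton (up to 7 mm) and springs back, so a button just pushed fully down has its cap about 11 mm below the start; pressing on adds 2 N per mm.
- red_sensor: Leak sensor with the red button: loose grey disc with a black band, 72 mm in diameter, 22 mm high, about 0.2 kg, standing on the counter, button in the middle of its top. Origin: centre of the underside. This is the spare sensor, which is not to be used yet.
- red_button (a joint): How far the red button is pushed down, m: 0 up, 0.009 fully down. The red button is in the centre of the sensor's top; it slides straight down 9 mm against a steady 3 N and stays wherever it is left (no return spring).
- red_button_top (a point): Centre of the top face of the red button, moving with it; 40 mm above the counter when up. The 34 mm wide cap stands 18 mm proud of the housing when up, 9 mm when left fully down. It is rubber-cushioned: under the finger it also gives 0.5 mm per newton (up to 7 mm) and springs back, so a button just pushed fully down has its cap about 11 mm below the start; pressing on adds 2 N per mm.
- jar: Bystander: amber glass jar with a steel cap, 60 mm in diameter, 80 mm high, loose. Origin: centre of the underside.
- mug: Bystander: blue ceramic mug, 70 mm in diameter, 85 mm high, loose, its handle at its own +y. Origin: centre of the underside.
Not all that is in view belongs to the job. Leave any brown or purple look-alike of the hub alone.

How it is judged:
By the outcome, as a careful person would: the job done as asked, in the order asked, and still so for the second after the job is handed in, with the robot touching nothing.
It also fails if it takes over 54 s, if anything falls off the work surface, if the arm or the gripper's body presses on something with over 40 N, if the wrist force passes 120 N, or if a joint passes its speed limit or range.

## Working session

There is one attempt and no reset: what is moved stays moved. The work goes in short steps, Python scripts to look and compute and a tool call to move; the robot and the scene stay as the last step left them, time stands still between calls to the robot, and variables do not carry over. Pictures are saved under pics/ and viewed, at most 10 in all, crops included, and the job is handed in when it is done.

Besides the shell and the picture viewer there is one more tool, called after "Request:" as name(argument=value, ...), one argument or row to a line, values as JSON. send_rows: Moves the arm, as the interface text tells. Its arguments: {"type":"object","properties":{"steps":{"type":"array"},"fingers":{"type":"number"},"squeeze":{"type":"number"}},"required":["steps"]}

```bash
mkdir -p pics; cat > h.py <<'E'
import numpy as np, cv2
from bench import sense, snapshot, order, finder
def ray(s,u,v):
    K=np.array(s["K"]);P=np.array(s["pose"])
    d=np.linalg.inv(K)@[u,v,1]; d=P[:3,:3]@np.array([d[0],-d[1],-d[2]])
    return P[:3,3],d
def onz(s,u,v,z):
    o,d=ray(s,u,v); return o+d*(z-o[2])/d[2]
def proj(s,p):
    K=np.array(s["K"]);P=np.array(s["pose"]); c=P[:3,:3].T@(np.array(p)-P[:3,3])
    q=K@[c[0],-c[1],-c[2]]; return q[:2]/q[2]
E
python3 - <<'E'
from h import *
print(sense())
for c in("top","side"):
    s=snapshot(c); print(c,{k:(v if k!="img" else 0) for k,v in s.items()})
    cv2.imwrite(f"pics/{c}0.png",s["img"][:,:,::-1])
    for n,z in(("green_button_top",48),("blue_button_top",40),("yellow_button_top",40),("red_button_top",40),("hub",0),("jar",0),("mug",0)):
        for r in finder.pinpoint(n,c)[:3]:
            u,v=r["at"][0]*512,r["at"][1]*384
            print(c,n,round(r["confidence"],2),round(u),round(v),onz(s,u,v,z).round(0))
E
```

```text
{'time': 0.0, 'joint_pos': array([-7.04954035e+01,  7.51436012e+00,  8.53312220e+01,  1.89986406e-03,
        8.72610448e+01, -4.89237220e+00]), 'qd': array([ 0.10038309, -0.10419186,  0.09313756, -0.08135603, -0.05885226,
        0.02748253]), 'joint_efforts': array([-1.12927777e-03, -5.69405115e+01, -5.00552130e+01, -2.99183712e-04,
        1.50368165e-02,  1.18925661e-05]), 'tool_pos': array([ 247.68443559, -545.87742678,  230.23360889]), 'tcp_rot': array([-1.79893923e+02, -1.09842058e-02,  2.43968660e+01]), 'ft_force': array([-0.55511035,  0.06929752, -0.3298363 ]), 'wrist_torque': array([-0.01283261,  0.046035  , -0.02786643]), 'grip_force': 0.0, 'finger_gap': 85.6939731918649}
top {'img': 0, 'K': array([[467.21758901,   0.        , 258.55904322],
       [  0.        , 467.21758901, 194.25866883],
       [  0.        ,   0.        ,   1.        ]]), 'pose': array([[ 2.99584538e-02,  9.93109544e-01, -1.13295737e-01,
         5.14694421e+02],
       [-9.99314238e-01,  3.22259854e-02,  1.82356754e-02,
         1.49341823e+01],
       [ 2.17610900e-02,  1.12671731e-01,  9.93393948e-
[... 1142 characters left out ...]
.75338696e-01,  7.37455752e-01,
         8.17347654e+02],
       [ 0.00000000e+00,  0.00000000e+00,  0.00000000e+00,
         1.00000000e+00]])}
side green_button_top 0.72 371 200 [ 845. -107.   48.]
side green_button_top 0.65 274 202 [657. -21.  48.]
side green_button_top 0.44 316 154 [814.  71.  48.]
side blue_button_top 0.72 170 160 [502. 210.  40.]
side yellow_button_top 0.95 240 355 [ 452. -290.   40.]
side red_button_top 0.71 182 235 [453. -11.  40.]
side hub 0.88 370 214 [ 851. -107.    0.]
side hub 0.69 270 212 [657.  -6.   0.]
side hub 0.56 316 168 [818.  68.   0.]
side jar 0.96 225 152 [645. 219.   0.]
side jar 0.16 185 252 [450. -25.   0.]
side mug 0.95 319 313 [ 627. -265.    0.]
```

View pics/top0.png

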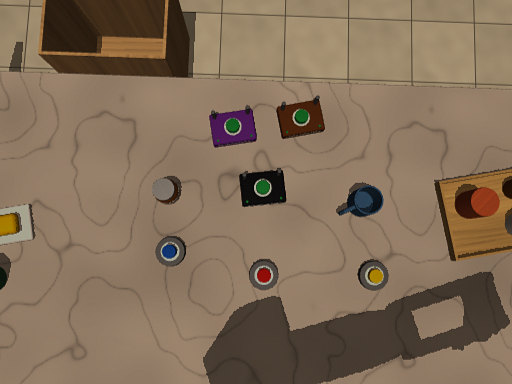

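View pics/side0.png

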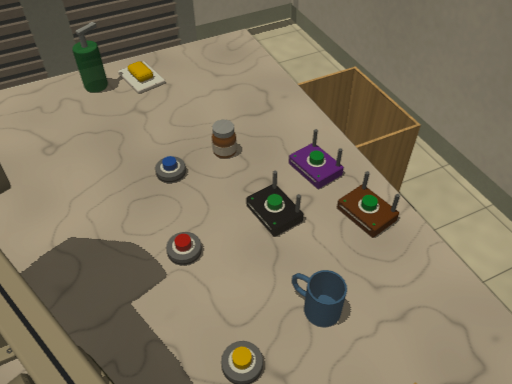

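The black hub (top view 263,188; side 274,203) is the target. Purple and brown boxes are the look-alikes. Blue is at top (170,251), red at (264,275) and yellow at (375,275). I'll refine the button centres by colour.

```bash
python3 - <<'E'
from h import *
H={"green":(50,75,48,(263,188),(274,203)),"blue":(100,125,40,(170,251),(169,163)),"yellow":(18,32,40,(375,275),(241,356)),"red":(0,8,40,(264,275),(183,241))}
for i,c in enumerate(("top","side")):
    s=snapshot(c); hsv=cv2.cvtColor(s["img"],cv2.COLOR_RGB2HSV)
    for n,h in H.items():
        m=cv2.inRange(hsv,(h[0],150,60),(h[1],255,255)); u,v=h[3+i]
        w=np.zeros_like(m); w[v-18:v+18,u-18:u+18]=1; m=m*w
        ys,xs=np.nonzero(m); 
        # centroid, assume cap solid seen ~ mid: use z top minus small
        print(c,n,len(xs),xs.mean().round(1),ys.mean().round(1),xs.min(),xs.max(),ys.min(),ys.max(),[onz(s,xs.mean(),ys.mean(),h[2]-d).round(1)[:2] for d in(0,6)])
E
```

```text
top green 141 262.3 187.4 246 280 181 202 [array([660.3, -14.4]), array([661.1, -14.6])]
top blue 139 168.6 251.0 162 175 245 257 [array([499.9, 206. ]), array([499.9, 207. ])]
top yellow 157 375.5 275.6 369 382 269 282 [array([ 456.1, -293.8]), array([ 455.8, -295.4])]
top red 153 263.5 275.0 257 270 268 281 [array([449.7, -23.5]), array([449.4, -23.7])]
side green 141 274.4 199.6 267 281 194 205 [array([661.5, -14.1]), array([664.1,  -9.5])]
side blue 99 168.8 161.0 163 175 157 165 [array([499.1, 207.5]), array([500.4, 213.8])]
side yellow 357 241.5 357.3 232 251 346 368 [array([ 453.4, -295.6]), array([ 454.3, -293.1])]
side red 228 182.6 241.9 175 190 234 250 [array([447.3, -27.4]), array([448.2, -22.9])]
```

Request:
send_rows(
  steps=[
    [[3,4,-0.5],[0,0,0.2]],
    [[5,6.5,-1],[0,0,0.4]],
    [[7,9,-1.5],[0,0,0.6]],
    [[9,11.5,-2],[0,0,0.8]],
    [[11,14.2,-2.3],[0,0,0.95]],
    [[12.5,16.1,-2.5],[0,0,1.1]],
    [[13.77,17.73,-2.7],[0,0,1.15]],
    [[13.77,17.73,-2.7],[0,0,1.15]],
    [[13.77,17.73,-2.7],[0,0,1.15]],
    [[13.77,17.73,-2.7],[0,0,1.15]],
  ],
  fingers=1,
  squeeze=20,
)

```text
time: 2.15
tool_pos: [629.5, -54.6, 156.2]
tcp_rot: [180.0, 0.0, 90.3]
ft_force: [1.8, -0.8, 0.9]
finger_gap: -0.0
grip_force: 0.0
```

Request:
send_rows(
  steps=[
    [[0,0,0],[0,0,0]],
    [[0,0,0],[0,0,0]],
  ],
)

```text
time: 2.4
tool_pos: [628.2, -56.3, 155.9]
tcp_rot: [-180.0, 0.0, 90.3]
ft_force: [-0.1, -0.4, 0.1]
finger_gap: 0.1
grip_force: 0.0
```

Request:
send_rows(
  steps=[
    [[1.1,1.4,0],[0,0,0]],
    [[1.1,1.4,0],[0,0,0]],
    [[1.1,1.4,-1.4],[0,0,0]],
    [[1.1,1.4,-2.85],[0,0,0]],
    [[1.1,1.4,-2.85],[0,0,0]],
    [[1.1,1.4,-2.85],[0,0,0]],
  ],
)

```text
time: 3.15
tool_pos: [662.0, -15.7, 72.9]
tcp_rot: [179.9, 0.0, 90.2]
ft_force: [-0.1, -0.1, 0.2]
finger_gap: 0.1
grip_force: 0.0
```

```bash
python3 - <<'E'
from h import *
a=[]
for c in("top","side"):
    s=snapshot(c); u,v=(263,188) if c=="top" else (274,200)
    a.append(cv2.resize(s["img"][v-60:v+40,u-50:u+50],(400,400),interpolation=cv2.INTER_CUBIC))
cv2.imwrite("pics/c1.png",np.hstack(a)[:,:,::-1]); print(sense()["tool_pos"])
E
```

```text
[663.23034169 -15.24420552  74.09492023]
```

View pics/c1.png

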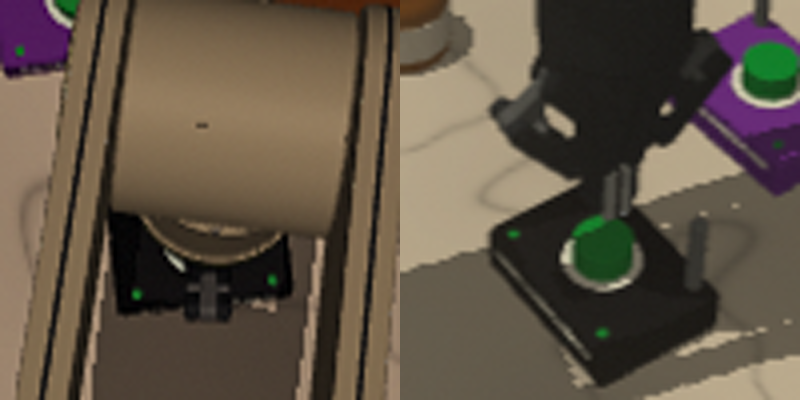

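The shut fingertips are above the green cap (right panel, 605,215) and both antennas are clear. Pressing now.

Request:
send_rows(
  steps=[
    [[0,0,-0.4],[0,0,0]],
    [[0,0,-0.7],[0,0,0]],
    [[0,0,-0.8],[0,0,0]],
    [[0,0,-0.9],[0,0,0]],
    [[0,0,-1.0],[0,0,0]],
    [[0,0,-1.1],[0,0,0]],
    [[0,0,-1.1],[0,0,0]],
  ],
)

```text
time: 4.12
tool_pos: [661.4, -14.3, 37.7]
tcp_rot: [-180.0, -0.0, 90.3]
ft_force: [-1.7, -0.1, 3.1]
finger_gap: -0.2
grip_force: 1.4
```

Request:
send_rows(
  steps=[
    [[0,0,-0.05],[0,0,0]],
    [[0,0,-0.1],[0,0,0]],
    [[0,0,-0.1],[0,0,0]],
  ],
)

```text
time: 4.5
tool_pos: [661.6, -14.4, 35.3]
tcp_rot: [180.0, 0.0, 90.3]
ft_force: [-4.6, 0.2, 7.2]
finger_gap: -0.2
grip_force: 3.6
```

Request:
send_rows(
  steps=[
    [[0,0,1.2],[0,0,0]],
    [[0,0,2.8],[0,0,0]],
    [[0,0,3.8],[0,0,0]],
    [[-1.1,1.5,3.8],[0,0,0]],
    [[-2.2,3,3.8],[0,0,0]],
    [[-3.3,4.5,3.8],[0,0,0]],
    [[-4.4,6,3.8],[0,0,0]],
    [[-5.38,7.37,3.8],[0,0,0]],
    [[-5.38,7.37,3.8],[0,0,0]],
    [[-5.38,7.37,3.8],[0,0,0]],
  ],
)

```text
time: 5.75
tool_pos: [500.3, 206.6, 148.8]
tcp_rot: [180.0, 0.0, 90.3]
ft_force: [0.5, -0.3, -0.0]
finger_gap: -0.4
grip_force: 0.0
```

```bash
python3 - <<'E'
from h import *
t=[]
s=snapshot("side"); hsv=cv2.cvtColor(s["img"],cv2.COLOR_RGB2HSV)
m=cv2.inRange(hsv,(50,150,60),(75,255,255));m[:185]=0;m[:,:255]=0;m[:,295:]=0;m[215:]=0
ys,xs=np.nonzero(m);print(len(xs),xs.mean(),ys.mean(),ys.min(),ys.max())
print(proj(s,[661,-14,48]),proj(s,[661,-14,39]))
for _ in range(3): t.append(sense()["tool_pos"])
print(t)
E
```

```text
135 274.23703703703706 202.34074074074073 197 208
[274.15765613 199.58822919] [274.05137719 202.35822399]
[array([500.60862814, 206.04268265, 148.7541799 ]), array([500.60862814, 206.04268265, 148.7541799 ]), array([500.60862814, 206.04268265, 148.7541799 ])]
```

Green is in: the cap dropped 2.8 px in the side view, as expected for 9 mm. I'll press blue more gently and watch the side force, since this sensor is loose.

Request:
send_rows(
  steps=[
    [[0,0,-1.5],[0,0,0]],
    [[0,0,-3.0],[0,0,0]],
    [[0,0,-3.5],[0,0,0]],
    [[0,0,-3.62],[0,0,0]],
    [[0,0,-3.7],[0,0,0]],
    [[0,0,-3.7],[0,0,0]],
  ],
)

```text
time: 6.55
tool_pos: [501.5, 206.9, 39.5]
tcp_rot: [179.8, -0.0, 90.3]
ft_force: [-0.4, -0.0, 0.8]
finger_gap: 0.0
grip_force: 0.5
```

```bash
python3 -c "
from h import *
s=sense();print(s['tool_pos'],s['ft_force'],s['wrist_torque'])"
```

```text
[501.49314733 206.93887798  39.48571741] [-0.43567134 -0.04948815  0.82529962] [-0.07251197 -0.13282786  0.01121465]
```

Request:
send_rows(
  steps=[
    [[0,0,-0.08],[0,0,0]],
    [[0,0,-0.16],[0,0,0]],
    [[0,0,-0.2],[0,0,0]],
    [[0,0,-0.2],[0,0,0]],
  ],
)

```text
time: 7.05
tool_pos: [500.1, 206.9, 31.8]
tcp_rot: [180.0, -0.0, 90.3]
ft_force: [2.0, 0.4, 3.5]
finger_gap: -0.2
grip_force: 1.3
```

```bash
python3 -c "
from h import *
s=sense();print(s['tool_pos'],s['ft_force'],s['wrist_torque'])"
```

```text
[500.0875939  206.87296164  31.82209664] [2.02774764 0.44500756 3.47332403] [ 0.05436538 -0.27807646 -0.01307656]
```

Request:
send_rows(
  steps=[
    [[0,0,-0.05],[0,0,0]],
    [[0,0,-0.1],[0,0,0]],
    [[0,0,-0.1],[0,0,0]],
  ],
)

```text
time: 7.42
tool_pos: [500.1, 206.8, 28.9]
tcp_rot: [180.0, -0.0, 90.3]
ft_force: [1.7, 1.3, 4.8]
finger_gap: 0.3
grip_force: 2.1
```

Request:
send_rows(
  steps=[
    [[0,0,-0.03],[0,0,0]],
    [[0,0,-0.03],[0,0,0]],
  ],
)

```text
time: 7.68
tool_pos: [500.2, 206.9, 28.1]
tcp_rot: [180.0, -0.0, 90.3]
ft_force: [1.3, 1.5, 6.4]
finger_gap: 0.1
grip_force: 2.9
```

Request:
send_rows(
  steps=[
    [[0,0,1],[0,0,0]],
    [[0,0,2.5],[0,0,0]],
    [[0,0,4],[0,0,0]],
    [[-0.2,-1.5,4],[0,0,0]],
    [[-0.3,-3,4],[0,0,0]],
    [[-0.45,-4.5,4],[0,0,0]],
    [[-0.6,-6,4],[0,0,0]],
    [[-0.7,-7.5,4],[0,0,0]],
    [[-0.7,-7.5,4],[0,0,0]],
  ],
)

```text
time: 8.8
tool_pos: [477.7, -20.8, 146.8]
tcp_rot: [-179.9, 0.0, 90.1]
ft_force: [0.8, 1.5, -0.7]
finger_gap: -0.1
grip_force: 0.0
```

Request:
send_rows(
  steps=[
    [[-0.1,-1.5,0],[0,0,0]],
    [[-0.3,-3,0],[0,0,0]],
    [[-0.45,-4.5,0],[0,0,0]],
    [[-0.6,-6,0],[0,0,0]],
    [[-0.7,-7.5,0],[0,0,0]],
    [[-0.8,-9.23,0],[0,0,0]],
    [[-0.8,-9.23,0],[0,0,0]],
    [[-0.8,-9.23,0],[0,0,0]],
  ],
)

```text
time: 9.8
tool_pos: [454.8, -293.9, 146.9]
tcp_rot: [-179.9, -0.1, 90.3]
ft_force: [0.4, 0.3, -0.6]
finger_gap: -0.1
grip_force: 0.0
```

```bash
python3 - <<'E'
from h import *
s=snapshot("side"); print(sense()["tool_pos"])
hsv=cv2.cvtColor(s["img"],cv2.COLOR_RGB2HSV)
m=cv2.inRange(hsv,(100,150,60),(125,255,255))[140:185,145:195]
ys,xs=np.nonzero(m);print(len(xs),xs.mean()+145,ys.mean()+140)
print(proj(s,[500,207,40]),proj(s,[500,207,31]))
a=cv2.resize(s["img"],(768,576)); cv2.imwrite("pics/s2.png",a[:,:,::-1])
E
```

```text
[ 454.93899667 -293.61032412  147.07957241]
0 nan nan
[169.22325291 161.01057675] [169.74331327 163.77479776]<stdin>:5: RuntimeWarning: Mean of empty slice.
  ret = ret.dtype.type(ret / rcount)
```

View pics/s2.png

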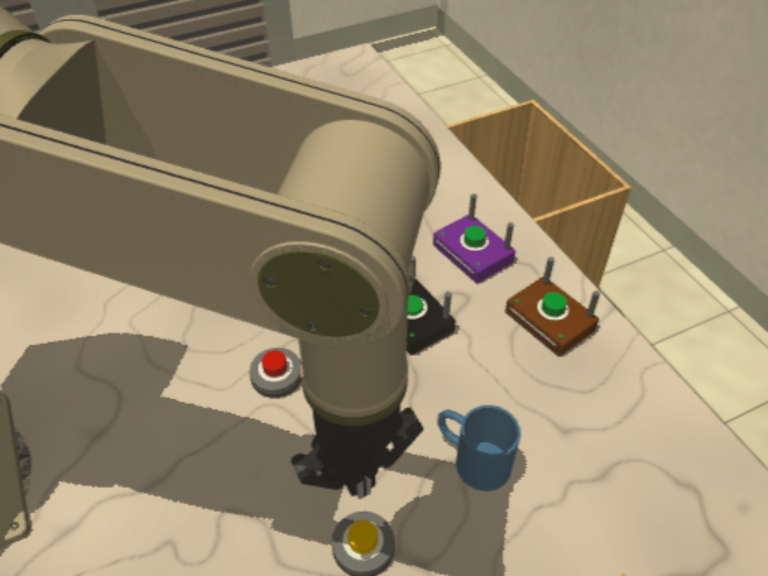

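The side view shows the fingers above yellow (362,490 over 362,540), with the arm hiding blue. Blue's 6.4 N at 28 mm shows it bottomed out, so I'm pressing yellow the same way.

Request:
send_rows(
  steps=[
    [[0,0,-1.5],[0,0,0]],
    [[0,0,-2.8],[0,0,0]],
    [[0,0,-3.4],[0,0,0]],
    [[0,0,-3.55],[0,0,0]],
    [[0,0,-3.65],[0,0,0]],
    [[0,0,-3.73],[0,0,0]],
    [[0,0,-3.81],[0,0,0]],
    [[0,0,-3.86],[0,0,0]],
    [[0,0,-3.86],[0,0,0]],
  ],
)

```text
time: 10.98
tool_pos: [455.4, -295.7, 32.5]
tcp_rot: [179.9, 0.1, 90.3]
ft_force: [1.2, -0.6, 2.6]
finger_gap: 0.2
grip_force: 1.3
```

Request:
send_rows(
  steps=[
    [[0,0,-0.04],[0,0,0]],
    [[0,0,-0.08],[0,0,0]],
    [[0,0,-0.08],[0,0,0]],
  ],
)

```text
time: 11.35
tool_pos: [455.0, -295.4, 29.6]
tcp_rot: [180.0, 0.0, 90.3]
ft_force: [1.1, -1.1, 2.7]
finger_gap: 0.1
grip_force: 1.4
```

Request:
send_rows(
  steps=[
    [[0,0,-0.04],[0,0,0]],
    [[0,0,-0.06],[0,0,0]],
    [[0,0,-0.06],[0,0,0]],
  ],
)

```text
time: 11.72
tool_pos: [455.0, -295.4, 28.1]
tcp_rot: [180.0, 0.0, 90.3]
ft_force: [0.5, -1.1, 5.9]
finger_gap: 0.1
grip_force: 2.9
```

Bottomed out. Lifting and retreating toward the start.

Request:
send_rows(
  steps=[
    [[0,0,1],[0,0,0]],
    [[0,0,2.5],[0,0,0]],
    [[0,0,4.5],[0,0,0]],
    [[-1.5,-1.5,6],[0,0,0]],
    [[-3,-3,6.5],[0,0,0]],
    [[-4,-5,6.5],[0,0,0]],
    [[-5,-7,6.5],[0,0,0]],
    [[-6,-8.4,6.5],[0,0,0]],
    [[-6,-8.4,6.5],[0,0,0]],
    [[-6,-8.4,6.5],[0,0,0]],
  ],
)

```text
time: 12.98
tool_pos: [274.2, -546.9, 221.5]
tcp_rot: [-180.0, -0.2, 90.2]
ft_force: [-0.5, 0.4, -0.7]
finger_gap: -0.1
grip_force: 0.0
```

```bash
python3 - <<'E'
from h import *
H={"green":(50,75,48,(263,188),(274,203),(661,-14)),"blue":(100,125,40,(170,251),(169,163),(500,207)),"yellow":(18,32,40,(375,275),(241,356),(455,-295)),"red":(0,8,40,(264,275),(183,241),(449,-24))}
for i,c in enumerate(("top","side")):
    s=snapshot(c); hsv=cv2.cvtColor(s["img"],cv2.COLOR_RGB2HSV)
    cv2.imwrite(f"pics/{c}9.png",s["img"][:,:,::-1])
    for n,h in H.items():
        m=cv2.inRange(hsv,(h[0],150,60),(h[1],255,255)); u,v=h[3+i]
        w=np.zeros_like(m); w[v-18:v+18,u-18:u+18]=1; m=m*w
        ys,xs=np.nonzero(m)
        if len(xs): print(c,n,len(xs),xs.mean().round(1),ys.mean().round(1),onz(s,xs.mean(),ys.mean(),h[2]).round(1)[:2],onz(s,xs.mean(),ys.mean(),h[2]-9).round(1)[:2],*[proj(s,(*h[5],h[2]-d)).round(1) for d in (0,9)])
print(sense()["tool_pos"])
E
```

```text
top green 134 262.2 187.6 [659.9 -14.1] [661.  -14.4] [262.2 187.1] [262.1 187.6]
top blue 140 169.1 251.0 [500. 205.] [499.9 206.5] [168.2 251. ] [168.9 251. ]
top yellow 152 374.5 275.5 [ 456.2 -291.4] [ 455.7 -293.9] [376. 276.] [375.  275.8]
top red 153 263.5 275.0 [449.7 -23.5] [449.2 -23.8] [263.7 275.3] [263.5 275.1]
side green 135 274.2 202.3 [657.5 -21. ] [661.4 -14.1] [274.2 199.6] [274.1 202.4]
side blue 100 169.3 163.7 [497.1 198.4] [499.1 207.7] [169.2 161. ] [169.7 163.8]
side yellow 311 241.6 358.5 [ 452.5 -297.5] [ 454.  -293.9] [242.3 356.6] [242.4 358.8]
side red 228 182.6 241.9 [447.3 -27.4] [448.7 -20.6] [182.8 240.3] [183.3 243. ]
[ 275.67322183 -545.84813201  222.15707046]
```

View pics/side9.png

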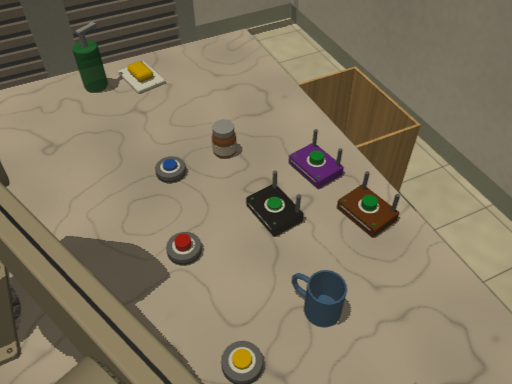

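The side view shows blue (170,166), green (274,205) and yellow (241,359) pressed in, red (183,241) unchanged, and nothing moved. Handing in.

```bash
python3 -c "
from bench import order
print(order.hand_in())"
```

```text
the job is handed in; nothing more can be done
None
```

I pressed the green, blue and yellow buttons fully in, in that order; red was not pressed, nothing visibly moved, and the job is handed in (no verdict was returned).

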